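# Stow the heavy cores in the parts drawer

## Task

Pull the top drawer of the parts cabinet out to its stop and leave it out. The three small ring cores on the bench look alike but differ in weight: judge them by hefting, then lay the heaviest flat on the floor of the drawer's front compartment and the second heaviest squarely on top of it; leave the lightest lying flat on the bench. Set the cores down rather than dropping them, and leave the tools and other things where they are.

Things in the scene. Friction and masses are not known exactly. Their poses are not given: they have to be found in the camera images.
- parts_cabinet_drawer_3 (a joint): how far the top drawer of the grey three-drawer parts cabinet is out, in m: 0 shut, 0.14 at its outer stop. It starts partly open by 0.055 to 0.085 and slides level toward the robot with little friction (about 1 N), so it is also easily pushed in by mistake
- front_rim (a point): middle of the top edge of that drawer's front panel (256 mm wide, 8 mm thick at the rim, point in mid-thickness); moves with the drawer. Its -x is the way the drawer opens, y runs along the front. Behind the panel the drawer is 54 mm deep and can be hooked from above: the gap from panel to cabinet top plate is the travel less 5 mm. The plate is 7 mm higher than this edge.
- bay (a point): middle of the floor of that drawer's front compartment, moving with the drawer; x into the cabinet, y along the front, z up. The floor measures 91 mm (x) by 240 mm (y); walls round it are 45 to 56 mm high. It is fully out from under the cabinet's top only with the drawer at its stop.
- core_p_mid (a point): centre (half-way up) of one of three bare grey strip-wound ring cores that look exactly alike: outside diameter 56 mm (58 over the strip end), 20 mm tall, lying flat, z up. The hole is closed to the fingers: grip across the outside. They differ only in weight: about 0.14, 0.31 and 0.52 kg, each within 8 percent; which lies where changes from run to run
- core_q_mid (a point): centre (half-way up) of one of three bare grey strip-wound ring cores that look exactly alike: outside diameter 56 mm (58 over the strip end), 20 mm tall, lying flat, z up. The hole is closed to the fingers: grip across the outside. They differ only in weight: about 0.14, 0.31 and 0.52 kg, each within 8 percent; which lies where changes from run to run
- core_r_mid (a point): centre (half-way up) of one of three bare grey strip-wound ring cores that look exactly alike: outside diameter 56 mm (58 over the strip end), 20 mm tall, lying flat, z up. The hole is closed to the fingers: grip across the outside. They differ only in weight: about 0.14, 0.31 and 0.52 kg, each within 8 percent; which lies where changes from run to run
- core_p: the same core as core_p_mid; origin at the centre of its underside
- core_q: the same core as core_q_mid; origin at the centre of its underside
- core_r: the same core as core_r_mid; origin at the centre of its underside
- screwdriver: bystander: screwdriver lying along its x, 193 x 25 x 27 mm, origin under its middle
- connector_strip: bystander: cream screw-terminal strip, 102 mm long (its y), 20 mm wide, 14 mm tall, origin under its middle
- cutters: bystander: side cutters, 130 x 57 x 11 mm, origin under the middle
- shears: bystander: scissors, 143 x 67 x 8 mm, origin under the middle
- pad: bystander: notepad, 100 x 66 x 10 mm, origin under its middle
Mind the look-alikes: they are no part of the job. Leave any green look-alike of the core_r alone.

How it is judged:
By the outcome, as a careful person would: the job done as asked, in the order asked, and still so for the second after the job is handed in, with the robot touching nothing.
It also fails if it takes over 72 s, if anything falls off the work surface, if the arm or the gripper's body presses on something with over 40 N, if the wrist force passes 120 N, or if a joint passes its speed limit or range.

## Robot

A 6-joint arm with a two-finger parallel gripper is mounted at the origin on a cart in front of the work surface, level with it; the furniture and walls round the work are solid. World frame = base frame: x ahead of the robot, y to its left, z up, the work surface at z = 0. Lengths are in m, angles in degrees, forces in N, time in s.
With the tool pointing down it reaches from about 0.25 to 0.725 m from the base axis. Payload 9.7 kg.
Tool frame: the origin (TCP) lies between the finger pads; the fingertips stand 19 mm ahead of it and the grasp point (between the pads) is the TCP; z points along the fingers, y is the line along which they close (so a half turn about z gives the same grasp; the last joint's range is limited). The gripper opens to 85 mm and grips with 20 to 120 N. Pads are 22 mm wide; open, the fingers measure 114 mm over their backs; the gripper's body (76 mm by 85 mm) begins 54 mm behind the grasp point. The pads swing forward as they close: fully open they stand 13 mm farther back than shut.
Start: joints at [-71.734, 4.979, 10.078, 95.1, 0, 90], TCP at [0.172, -0.522, 0.25] pointing down, gripper open.
Joint ranges: [-179.16, 179.16], [-48.56, 103.87], [-65.8, 70.77], [-126.05, 130.52], [-82.76, 87.17], [-180, 180]. Speed limits (degrees/s): [127.2, 127.2, 147.25, 180, 180, 180].

## Interface

Orientations are given as [roll, pitch, yaw] about the fixed x, y, z axes, in that order (R = Rz(yaw) Ry(pitch) Rx(roll)).
In Python, from workcell import telemetry, camera, calibration, workorder gives the robot as it stands.
- The arm moves only by the tool play_rows, never from a script. Its argument "increments" is a list of rows, each a list of 3 entries, a list of its own where there are three numbers: the shift along the tool's x, y, z in mm, then the turn, a rotation vector about the tool's x, y, z in degrees, then the closure, from 0 (fully open) to 1 (shut). In form: [[[x, y, z], [ax, ay, az], jaw], ...]. A call has 1 to 20 rows; each row is the pose to reach, as a shift and turn from the pose commanded when the call began, along the tool's axes at that moment; what a row does not reach only later rows make up. A row lasts 1/10 s, in which the tool goes at most 50 mm and 8.59 degrees, less where a joint would pass 70% of its speed; a pose out of reach is approached as far as the arm can. A call with a gripper value outside its range is refused whole. The fingers move at their own pace and stop on an object; "grip_force" is the grip in N (left out, the last holds). Time passes only in rows, so rows that repeat a pose let the fingers close. It gives the time, the measured TCP pose, the force, the opening and the grip force at its end, in the units of the state.
- telemetry.get_obs(): the state, without advancing time (a new reading comes with each control period).
- camera(name): name is "side" or "top"; returns (picture, depth): 420x560x3 uint8, red, green, blue; 420x560 float32, m along the optical axis (not along the pixel's ray), 0 where there is no reading.
- calibration(name): a dict with "vertical_fov" (degrees; the focal length in pixels is half the picture's height over the tangent of half this angle, whatever the lens; pixels are square), "cx", "cy" (the principal point, pixels), "k1" (the pictures are not rectified: a ray, as slopes to the right and down, at radius r is drawn at 1 + k1 r^2 times it, then the intrinsics apply), "rvec" (rotation vector, rad) and "tvec" (3), from world to camera coordinates, as OpenCV has them. Camera axes: x right, y down, z forward; pixel columns grow to the right and rows downward; lengths in m; the calibration is good to about 2 mm. A picture is of the moment at which its call begins. calibration takes no time and is no camera call.
- workorder.job_done(): hands the job in; it is judged then, once.
The state is a dict: "time": time; "q": joint angles; "qd": joint speeds; "joint_efforts": joint torques, N m; "ee_pos": TCP position; "tcp_rot": TCP orientation; "wrist_force": force on the tool from outside, world axes, zero at the start; "torque": the same for the moment, N m; "opening": finger opening in m; "grasp_force": force on a finger pad.
Only numpy, scipy, OpenCV 4.12 (cv2) and the standard library are available. Lean on these libraries where they do the work, as an engineer would, in place of code of your own. Each camera call takes 0.05 s, during which the arm holds its last target. There are 200 camera calls.

## Working session

There is one attempt and no reset: what is moved stays moved. The work goes in short steps, Python scripts to look and compute and a tool call to move; the robot and the scene stay as the last step left them, time stands still between calls to the robot, and variables do not carry over. Pictures are saved under pics/ and viewed, at most 10 in all, crops included, and the job is handed in when it is done.

Besides the shell and the picture viewer there is one more tool, called in YAML: its name, and indented under it one key for each argument. play_rows: Moves the arm, as the interface text tells. Its arguments: {"type":"object","properties":{"increments":{"type":"array"},"grip_force":{"type":"number"}},"required":["increments"]}

```bash
mkdir -p pics; ls; cat > h.py <<'E'
import numpy as np,cv2
from workcell import telemetry,camera,calibration,workorder
def K(n):
    c=calibration(n);f=210/np.tan(np.radians(c["vertical_fov"])/2)
    R=cv2.Rodrigues(np.array(c["rvec"],float))[0];return c,f,R,np.array(c["tvec"],float)
def rays(n,uv):
    c,f,R,t=K(n);p=(np.atleast_2d(uv).astype(float)-[c["cx"],c["cy"]])/f
    q=p.copy()
    for _ in range(20): q=p/(1+c["k1"]*(q**2).sum(1,keepdims=True))
    return -R.T@t,np.c_[q,np.ones(len(q))]@R
def plane(n,uv,z):
    o,d=rays(n,uv);return o+d*((z-o[2])/d[:,2])[:,None]
def cloud(n,D):
    v,u=np.mgrid[0:420,0:560];o,d=rays(n,np.c_[u.ravel(),v.ravel()])
    return (o+d*D.reshape(-1,1)).reshape(420,560,3)
def proj(n,P):
    c,f,R,t=K(n);q=np.atleast_2d(P)@R.T+t;q=q[:,:2]/q[:,2:];q=q*(1+c["k1"]*(q**2).sum(1,keepdims=True));return q*f+[c["cx"],c["cy"]]
E
python3 - <<'E'
from h import *
for n in("top","side"):
    p,d=camera(n);np.savez(f"{n}0.npz",p=p,d=d);cv2.imwrite(f"pics/{n}0.png",p[...,::-1])
    print(n,rays(n,[[280,210]]))
print(telemetry.get_obs())
E
```

```text
pics
top (array([0.41772203, 0.02529042, 1.53483081]), array([[ 0.10199786, -0.01960395, -0.99461002]]))
side (array([0.01457998, 0.98536563, 0.96491879]), array([[ 0.38362931, -0.70227641, -0.59988766]]))
{'time': 0.1, 'q': array([-7.17340350e+01,  5.00758269e+00,  1.00377001e+01,  9.50998930e+01,
        1.38416016e-03,  9.00000588e+01]), 'qd': array([ 0.00606196, -0.04712299,  0.07355611,  0.01932966,  0.03251143,
       -0.02478328]), 'joint_efforts': array([-1.60026935e-03, -5.21561837e+01,  4.65653193e+01,  1.59579160e-02,
       -3.21503865e-05,  4.13343719e-05]), 'ee_pos': array([ 0.17233111, -0.52210083,  0.24964588]), 'tcp_rot': array([-1.79930224e+02, -1.38408756e-03,  1.82659045e+01]), 'wrist_force': array([-0.44903827, -0.16066128,  0.20715309]), 'torque': array([-0.02735871,  0.02910203, -0.06284083]), 'grasp_force': 0.0, 'opening': 0.08544426944434248}
```

View pics/top0.png

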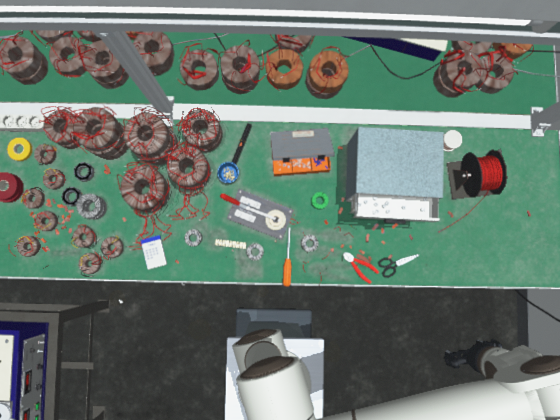

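View pics/side0.png

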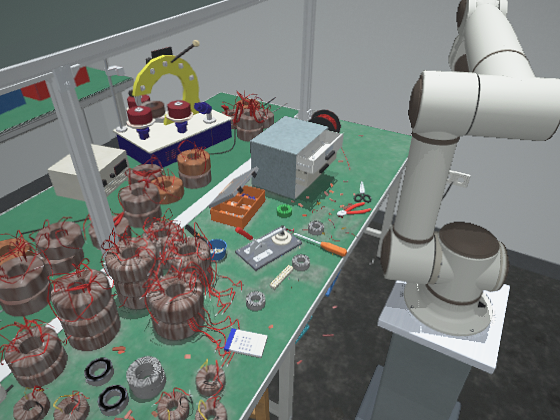

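Top view: grey cores sit near (194,238), (255,251) and (310,243). The cabinet is at (395,165), with the open drawer's white front at about (395,208). The green look-alike is at (320,200).

```bash
python3 - <<'E'
from h import *
z=np.load("top0.npz");C=cloud("top",z["d"]);p=z["p"]
print("bench z",np.median(C[255:270,100:140,2]))
for n,(u,v) in dict(a=(194,238),b=(255,251),c=(310,243)).items():
    S=C[v-16:v+17,u-16:v*0+u+17];m=(S[...,2]>.013)&(S[...,2]<.03)
    k,l,s,ce=cv2.connectedComponentsWithStats(m.astype(np.uint8))
    i=1+np.argmax(s[1:,4]);P=S[l==i];e=cv2.minEnclosingCircle(P[:,:2].astype(np.float32))
    yy,xx=np.where(l==i);print(n,e,np.median(P[:,2]),s[i],plane("top",[[u,v]],.02))
# cabinet
def rng(m): 
    P=C[m];return np.percentile(P,[1,50,99],axis=0).round(4)
Z=C[...,2];reg=np.zeros_like(Z,bool);reg[120:240,330:460]=1
h,b=np.histogram(Z[reg],np.arange(0,.4,.01));print(h)
top=reg&(Z>Z[160:180,380:410].mean()-.006);print(np.median(Z[160:180,380:410]),rng(top))
q=cv2.minAreaRect(C[top][:,:2].astype(np.float32));print(q)
for u in (365,395,425): print(u,[(v,*C[v,u].round(3)) for v in range(188,228,2)])
im=cv2.resize(p[110:290,180:470],None,fx=2.7,fy=2.7,interpolation=cv2.INTER_CUBIC);cv2.imwrite("pics/c0.png",im[...,::-1])
E
```

```text
bench z 0.002150055572034848
a ((0.47502362728118896, 0.2820824384689331), 0.02857627347111702) 0.021117061972784512 [  7   8  17  16 166] [[0.47335777 0.27845355 0.02      ]]
b ((0.43234705924987793, 0.07562955468893051), 0.02804642543196678) 0.02171912692680178 [  8   9  17  17 170] [[0.4349416  0.07530072 0.02      ]]
c ((0.46421778202056885, -0.10600446164608002), 0.02860036864876747) 0.021662941738271324 [  8   8  17  17 172] [[ 0.46526306 -0.10638776  0.02      ]]
[3874  190   69   80  167  194   36   38   40   42   53   49   53  589
 1104  119  161  130  101  350 5186  411    0    0    0    0    0    0
    0    0    0    0    0    0    0    0    0    0    0]
0.2056533309878139 [[ 0.4177 -0.4831  0.2043]
 [ 0.7036 -0.3531  0.2069]
 [ 0.8053  0.0253  1.5348]]
((0.6543177366256714, -0.21254587173461914), (0.27924853563308716, 0.6100777387619019), 20.255359649658203)
365 [(188, np.float64(0.625), np.float64(-0.251), np.float64(0.207)), (190, np.float64(0.619), np.float64(-0.251), np.float64(0.207)), (192, np.float64(0.613), np.float64(-0.251), np.float64(0.205)), (194, np.float64(
[... 2982 characters left out ...]
float64(0.583), np.float64(-0.45), np.float64(0.147)), (208, np.float64(0.577), np.float64(-0.452), np.float64(0.143)), (210, np.float64(0.571), np.float64(-0.453), np.float64(0.138)), (212, np.float64(0.565), np.float64(-0.452), np.float64(0.141)), (214, np.float64(0.558), np.float64(-0.452), np.float64(0.142)), (216, np.float64(0.552), np.float64(-0.451), np.float64(0.144)), (218, np.float64(0.541), np.float64(-0.433), np.float64(0.197)), (220, np.float64(0.535), np.float64(-0.433), np.float64(0.197)), (222, np.float64(0.545), np.float64(-0.499), np.float64(0.002)), (224, np.float64(0.538), np.float64(-0.499), np.float64(0.003)), (226, np.float64(0.532), np.float64(-0.5), np.float64(0.0))]
```

View pics/c0.png

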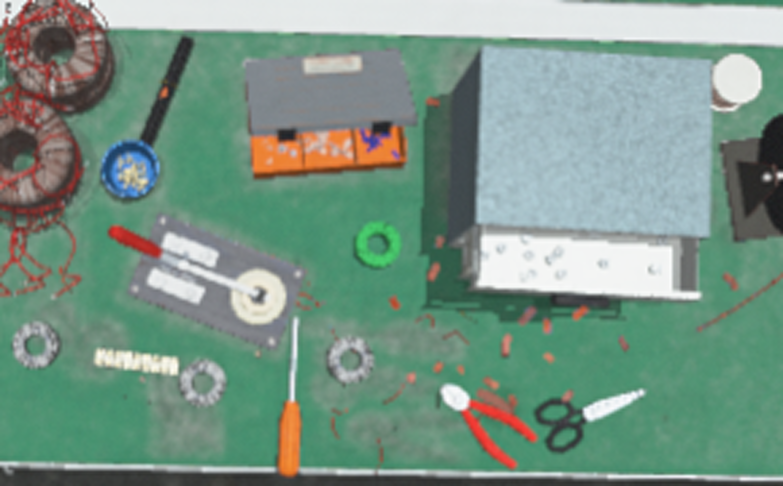

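The crop shows the drawer open with its rim at crop row 292. The core at crop (350,358) lies near the screwdriver shaft and the one at (202,382) lies near the strip end, so I'll grip both diagonally. Next I'll fit the cabinet edges and work out the first moves.

```bash
cat >> h.py <<'E'
from scipy.spatial.transform import Rotation as Ro
def to(x,y,z,yaw):
    o=telemetry.get_obs();R=Ro.from_euler("xyz",o["tcp_rot"],degrees=True);T=Ro.from_euler("xyz",[180,0,yaw],degrees=True)
    print("shift",(R.inv().apply(np.array([x,y,z])-o["ee_pos"])*1000).round(1),"turn",(R.inv()*T).as_rotvec(degrees=True).round(2))
def st():
    o=telemetry.get_obs();print({k:np.round(o[k],4) for k in("time","ee_pos","tcp_rot","wrist_force","opening","grasp_force")})
E
python3 - <<'E'
from h import *
z=np.load("top0.npz");C=cloud("top",z["d"]);Z=C[...,2]
E=[];Rm=[]
for u in range(358,434):
    v=[v for v in range(180,204) if Z[v,u]>.19];E.append((u,max(v)+.5))
    v=[v for v in range(208,228) if .185<Z[v,u]<.22]
    if v: Rm.append((u,np.mean(v)))
for n,a,h in(("plate",E,.205),("rim",Rm,.198)):
    P=plane("top",a,h);f=np.polyfit(P[:,1],P[:,0],1);r=P[:,0]-np.polyval(f,P[:,1]);k=abs(r)<.006;f=np.polyfit(P[k,1],P[k,0],1);print(n,f,np.polyval(f,-.34),k.sum())
row=[(u,round(C[v,u,1],3),round(Z[v,u],3)) for v in(218,219) for u in list(range(348,360))+list(range(430,446))];print(row)
print(plane("top",[[354,217],[439,219]],.198),plane("top",[[215,243],[246,244],[290,232],[287,275]],.012))
to(.572,-.345,.25,0)
E
```

```text
plate [0.03418847 0.61845286] 0.6068287783796832 75
rim [0.03415177 0.55211961] 0.5405080085546591 75
[(348, np.float64(-0.235), np.float64(0.003)), (349, np.float64(-0.238), np.float64(0.009)), (350, np.float64(-0.242), np.float64(0.005)), (351, np.float64(-0.246), np.float64(-0.002)), (352, np.float64(-0.248), np.float64(0.006)), (353, np.float64(-0.253), np.float64(0.001)), (354, np.float64(-0.256), np.float64(0.003)), (355, np.float64(-0.259), np.float64(0.002)), (356, np.float64(-0.262), np.float64(0.004)), (357, np.float64(-0.267), np.float64(-0.004)), (358, np.float64(-0.269), np.float64(0.006)), (359, np.float64(-0.244), np.float64(0.149)), (430, np.float64(-0.469), np.float64(0.138)), (431, np.float64(-0.471), np.float64(0.142)), (432, np.float64(-0.473), np.float64(0.144)), (433, np.float64(-0.471), np.float64(0.158)), (434, np.float64(-0.474), np.float64(0.158)), (435, np.float64(-0.473), np.float64(0.169)), (436, np.float64(-0.473), np.float64(0.178)), (437, np.float64(-0.471), np.float64(0.192)), (438, np.float64(-0.472), np.float64(0.196)), (439, np.float64(-0.55), np.f
[... 1194 characters left out ...]
p.float64(0.195)), (438, np.float64(-0.473), np.float64(0.193)), (439, np.float64(-0.474), np.float64(0.199)), (440, np.float64(-0.554), np.float64(-0.004)), (441, np.float64(-0.555), np.float64(0.001)), (442, np.float64(-0.56), np.float64(-0.001)), (443, np.float64(-0.564), np.float64(-0.003)), (444, np.float64(-0.565), np.float64(0.001)), (445, np.float64(-0.569), np.float64(0.0))]
[[ 0.53900472 -0.22000618  0.198     ]
 [ 0.53865461 -0.47459955  0.198     ]] [[ 0.45861949  0.20928814  0.012     ]
 [ 0.45759499  0.1060965   0.012     ]
 [ 0.50077848 -0.03964888  0.012     ]
 [ 0.35807487 -0.03234807  0.012     ]]
shift [ 4.35e+02 -4.29e+01 -3.00e-01] turn [-7.000e-02  1.000e-02  1.827e+01]
```

play_rows:
  increments:
    - [[438, -48, 0], [0, 0, 20.3], 1]
    - [[438, -48, 0], [0, 0, 20.3], 1]
    - [[438, -48, 0], [0, 0, 20.3], 1]
    - [[438, -48, 0], [0, 0, 20.3], 1]
    - [[438, -48, 0], [0, 0, 20.3], 1]
    - [[438, -48, 0], [0, 0, 20.3], 1]
    - [[438, -48, 0], [0, 0, 20.3], 1]
    - [[438, -48, 0], [0, 0, 20.3], 1]
    - [[438, -48, 0], [0, 0, 20.3], 1]
    - [[438, -48, 0], [0, 0, 20.3], 1]
    - [[438, -48, 0], [0, 0, 20.3], 1]
    - [[438, -48, 0], [0, 0, 20.3], 1]
    - [[438, -48, 0], [0, 0, 20.3], 1]
    - [[438, -48, 0], [0, 0, 20.3], 1]
  grip_force: 40

```text
time: 1.5
ee_pos: [0.5723, -0.3402, 0.251]
tcp_rot: [180.0, -0.0, -2.1]
wrist_force: [-0.3, 0.3, 0.6]
opening: -0.0001
grasp_force: 0.0
```

```bash
python3 -c "
from h import *
to(.575,-.348,.181,-2);st()"
```

```text
shift [ 2.9  7.7 70. ] turn [ 0.02 -0.04 -0.13]
{'time': np.float64(1.5), 'ee_pos': array([ 0.5723, -0.3402,  0.251 ]), 'tcp_rot': array([ 1.799767e+02, -3.910000e-02, -2.126200e+00]), 'wrist_force': array([-0.3393,  0.2506,  0.5733]), 'opening': np.float64(-0.0001), 'grasp_force': np.float64(0.0)}
```

play_rows:
  increments:
    - [[3, 5, 35], [0, 0, 0], 1]
    - [[3, 5, 55], [0, 0, 0], 1]
    - [[3, 5, 70], [0, 0, 0], 1]
    - [[3, 5, 70], [0, 0, 0], 1]
    - [[-5, 5, 70], [0, 0, 0], 1]
    - [[-12, 5, 70], [0, 0, 0], 1]
    - [[-20, 5, 70], [0, 0, 0], 1]
    - [[-28, 5, 70], [0, 0, 0], 1]
    - [[-36, 5, 70], [0, 0, 0], 1]
    - [[-44, 5, 70], [0, 0, 0], 1]
    - [[-52, 5, 70], [0, 0, 0], 1]
    - [[-60, 5, 70], [0, 0, 0], 1]
    - [[-67, 5, 70], [0, 0, 0], 1]
    - [[-73, 5, 70], [0, 0, 0], 1]
    - [[-78, 5, 70], [0, 0, 0], 1]
    - [[-81, 5, 70], [0, 0, 0], 1]
    - [[-83, 5, 70], [0, 0, 0], 1]

```text
time: 3.2
ee_pos: [0.4899, -0.3415, 0.1803]
tcp_rot: [-180.0, -0.0, -2.0]
wrist_force: [0.7, 0.7, 0.4]
opening: 0.0004
grasp_force: 0.3
```

play_rows:
  increments:
    - [[-2, 0, 0], [0, 0, 0], 1]
    - [[-4, 0, 0], [0, 0, 0], 1]
    - [[-5, 0, 0], [0, 0, 0], 1]
    - [[-5, 0, 0], [0, 0, 0], 1]

```text
time: 3.6
ee_pos: [0.485, -0.3413, 0.1802]
tcp_rot: [-180.0, 0.0, -2.0]
wrist_force: [0.6, -0.1, -0.5]
opening: -0.0003
grasp_force: 0.0
```

play_rows:
  increments:
    - [[-1, 0, 0], [0, 0, 0], 1]
    - [[-2, 0, 0], [0, 0, 0], 1]
    - [[-3, 0, 0], [0, 0, 0], 1]
    - [[-3, 0, 0], [0, 0, 0], 1]

```text
time: 4.0
ee_pos: [0.483, -0.3412, 0.1803]
tcp_rot: [-180.0, -0.1, -2.0]
wrist_force: [6.3, -0.6, -1.3]
opening: 0.0
grasp_force: 3.1
```

```bash
cat > rim.py <<'E'
from h import *
p,d=camera("top");C=cloud("top",d);Z=C[...,2]
Rm=[]
for u in range(358,434):
    v=[v for v in range(205,255) if .185<Z[v,u]<.215]
    if v: Rm.append((u,np.mean(v)))
P=plane("top",Rm,.198);f=[.0342,np.median(P[:,0]-.0342*P[:,1])];k=abs(P[:,0]-np.polyval(f,P[:,1]))<.006
print("rim x at -.345",np.polyval(f,-.345),k.sum(),"travel ~",.067+.5404-np.polyval(f,-.345))
m=(Z>.12)&(Z<.155);m[:205]=0;m[:,:350]=0;m[:,440:]=0
q=C[m];print("floor z",np.median(q[:,2]),len(q),np.percentile(q,[2,98],axis=0).round(3))
st()
E
python3 rim.py
```

```text
rim x at -.345 0.4694877135208684 22 travel ~ 0.13791228647913156
floor z 0.14140525987636632 1384 [[ 0.48  -0.414  0.135]
 [ 0.584 -0.232  0.15 ]]
{'time': np.float64(4.05), 'ee_pos': array([ 0.483 , -0.3412,  0.1803]), 'tcp_rot': array([-1.799983e+02, -1.031000e-01, -2.008600e+00]), 'wrist_force': array([ 5.906 , -0.0169, -1.1927]), 'opening': np.float64(0.0004), 'grasp_force': np.float64(3.0034)}
```

play_rows:
  increments:
    - [[-1, 0, 0], [0, 0, 0], 1]
    - [[-1, 0, 0], [0, 0, 0], 1]

```text
time: 4.25
ee_pos: [0.4828, -0.3412, 0.1804]
tcp_rot: [180.0, -0.2, -2.0]
wrist_force: [11.2, -1.2, -3.0]
opening: -0.0002
grasp_force: 5.6
```

play_rows:
  increments:
    - [[4, 0, 0], [0, 0, 0], 1]
    - [[8, 0, -20], [0, 0, 0], 0.8]
    - [[8, 0, -60], [0, 0, 0], 0.5]
    - [[8, 0, -90], [0, 0, 0], 0.2]
    - [[8, 0, -90], [0, 0, 0], 0.17]

```text
time: 4.75
ee_pos: [0.4898, -0.342, 0.275]
tcp_rot: [179.8, -0.3, -2.0]
wrist_force: [1.1, 0.2, 0.1]
opening: 0.0583
grasp_force: 0.0
```

```bash
python3 -c "
from h import *
st();to(.4645,-.106,.12,45)"
```

```text
{'time': np.float64(4.75), 'ee_pos': array([ 0.4898, -0.342 ,  0.275 ]), 'tcp_rot': array([179.8005,  -0.2771,  -2.0358]), 'wrist_force': array([1.1094, 0.1749, 0.0989]), 'opening': np.float64(0.0583), 'grasp_force': np.float64(0.0)}
shift [ -34.4 -235.4  154. ] turn [  0.3   -0.18 -47.04]
```

play_rows:
  increments:
    - [[-15, -110, 0], [0, 0, -20], 0.17]
    - [[-15, -110, 0], [0, 0, -20], 0.17]
    - [[-15, -110, 0], [0, 0, -20], 0.17]
    - [[-34, -235, 100], [0, 0, -47], 0.17]
    - [[-34, -235, 154], [0, 0, -47], 0.17]
    - [[-34, -235, 154], [0, 0, -47], 0.17]
    - [[-34, -235, 154], [0, 0, -47], 0.17]
    - [[-34, -235, 154], [0, 0, -47], 0.17]
    - [[-34, -235, 154], [0, 0, -47], 0.17]

```text
time: 5.65
ee_pos: [0.4629, -0.1049, 0.1157]
tcp_rot: [-179.9, 0.1, 45.0]
wrist_force: [-0.2, -1.2, 1.5]
opening: 0.0707
grasp_force: 0.0
```

```bash
python3 - <<'E'
from h import *
st()
for n in("side",):
    p,d=camera(n);C=cloud(n,d)
    for nm,g in dict(a=(.475,.282),b=(.433,.0755),c=(.4645,-.106)).items():
        m=(np.hypot(C[...,0]-g[0],C[...,1]-g[1])<.04)&(C[...,2]>.014)&(C[...,2]<.028)
        P=C[m];print(nm,len(P),cv2.minEnclosingCircle(P[:,:2].astype(np.float32)),P[:,2].max())
        uv=proj(n,[[*g,.02]])[0];print(uv)
a=proj("side",[[.4645,-.106,.05]])[0].astype(int);cv2.imwrite("pics/s1.png",cv2.resize(p[a[1]-70:a[1]+70,a[0]-80:a[0]+80],None,fx=4,fy=4)[...,::-1])
to(.4645,-.106,.02,45)
E
```

```text
{'time': np.float64(5.65), 'ee_pos': array([ 0.4629, -0.1049,  0.1157]), 'tcp_rot': array([-1.79927e+02,  6.72000e-02,  4.50211e+01]), 'wrist_force': array([-0.1995, -1.2318,  1.5429]), 'opening': np.float64(0.0707), 'grasp_force': np.float64(0.0)}
a 193 ((0.4765480160713196, 0.2848329544067383), 0.02933308482170105) 0.022414315448418876
[255.69683683 297.92769679]
b 157 ((0.43459680676460266, 0.07512309402227402), 0.03057429939508438) 0.024143372316778544
[301.1716903  259.68534675]
c 122 ((0.4694567620754242, -0.1052386537194252), 0.030903954058885574) 0.025013036206824713
[316.54389481 225.3639179 ]
shift [ 0.2  0.5 97.2] turn [ 0.06 -0.01 -0.04]
```

View pics/s1.png

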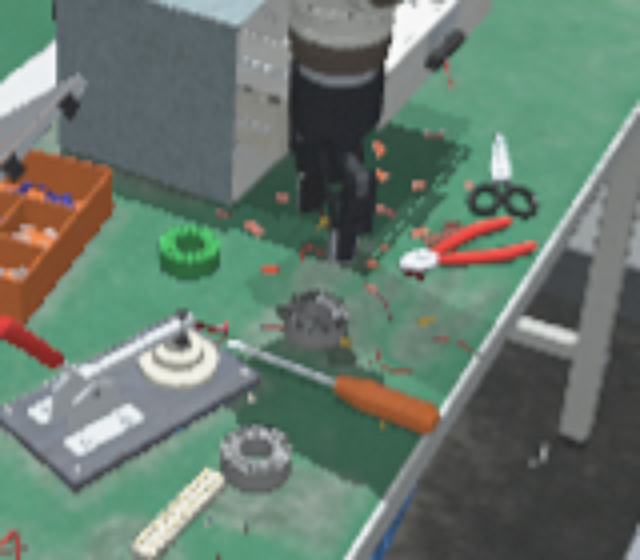

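The side crop shows the open gripper above the grey core at crop (315,318), clear of the screwdriver. I'll go down and grip.

play_rows:
  increments:
    - [[1, 1, 45], [0, 0, 0], 0.17]
    - [[1, 1, 75], [0, 0, 0], 0.17]
    - [[1, 1, 92], [0, 0, 0], 0.17]
    - [[1, 1, 96], [0, 0, 0], 0.17]
    - [[1, 1, 96], [0, 0, 0], 0.17]
    - [[1, 1, 96], [0, 0, 0], 0.4]
    - [[1, 1, 96], [0, 0, 0], 0.5]
    - [[1, 1, 96], [0, 0, 0], 0.5]
    - [[1, 1, 96], [0, 0, 0], 0.5]
  grip_force: 40

```text
time: 6.6
ee_pos: [0.4663, -0.106, 0.0226]
tcp_rot: [179.8, -0.1, 44.9]
wrist_force: [-1.8, -1.6, 5.3]
opening: 0.0538
grasp_force: 42.0
```

play_rows:
  increments:
    - [[0, 0, -10], [0, 0, 0], 0.5]
    - [[0, 0, -30], [0, 0, 0], 0.5]
    - [[0, 0, -50], [0, 0, 0], 0.5]
    - [[0, 0, -60], [0, 0, 0], 0.5]
    - [[0, 0, -60], [0, 0, 0], 0.5]
    - [[0, 0, -60], [0, 0, 0], 0.5]
    - [[0, 0, -60], [0, 0, 0], 0.5]
    - [[0, 0, -60], [0, 0, 0], 0.5]
    - [[0, 0, -60], [0, 0, 0], 0.5]

```text
time: 7.5
ee_pos: [0.4646, -0.1053, 0.0797]
tcp_rot: [-179.9, 0.0, 45.0]
wrist_force: [0.5, -1.2, -1.8]
opening: 0.0536
grasp_force: 42.8
```

```bash
python3 - <<'E'
from h import *
for i in range(4): camera("top");print(telemetry.get_obs()["wrist_force"].round(2))
st();to(.45,-.2,.26,10)
E
```

```text
[-0.46  0.71 -1.39]
[-0.17  0.05 -1.5 ]
[-0.04 -0.04 -1.48]
[-0.33  0.89 -1.56]
{'time': np.float64(7.7), 'ee_pos': array([ 0.4648, -0.1054,  0.0801]), 'tcp_rot': array([-1.799844e+02,  1.140000e-02,  4.496400e+01]), 'wrist_force': array([-0.3256,  0.892 , -1.5585]), 'opening': np.float64(0.0539), 'grasp_force': np.float64(42.7662)}
shift [ -77.4   56.4 -179.9] turn [-1.000e-02  2.000e-02  3.496e+01]
```

About 1.5 N, so this core is the lightest. I'll set it back down.

play_rows:
  increments:
    - [[0, 0, 25], [0, 0, 0], 0.5]
    - [[0, 0, 45], [0, 0, 0], 0.5]
    - [[0, 0, 53], [0, 0, 0], 0.5]
    - [[0, 0, 56], [0, 0, 0], 0.5]
    - [[0, 0, 57.5], [0, 0, 0], 0.5]
    - [[0, 0, 57.5], [0, 0, 0], 0.5]
    - [[0, 0, 57.5], [0, 0, 0], 0.3]
    - [[0, 0, 57.5], [0, 0, 0], 0.17]
    - [[0, 0, 57.5], [0, 0, 0], 0.17]
    - [[0, 0, 40], [0, 0, 0], 0.17]
    - [[0, 0, 0], [0, 0, 0], 0.17]
    - [[0, 0, -20], [0, 0, 0], 0.17]
    - [[0, 0, -20], [0, 0, 0], 0.17]

```text
time: 9.0
ee_pos: [0.4666, -0.1058, 0.1037]
tcp_rot: [179.7, -0.2, 45.0]
wrist_force: [-0.7, -0.2, -0.7]
opening: 0.0707
grasp_force: 0.0
```

```bash
python3 - <<'E'
from h import *
st();to(.433,.0755,.1,45)
E
```

```text
{'time': np.float64(9.0), 'ee_pos': array([ 0.4666, -0.1058,  0.1037]), 'tcp_rot': array([ 1.797363e+02, -1.647000e-01,  4.496470e+01]), 'wrist_force': array([-0.6806, -0.1933, -0.6564]), 'opening': np.float64(0.0707), 'grasp_force': np.float64(0.0)}
shift [ 104.3 -152.     3.3] turn [ 0.26 -0.16 -0.04]
```

play_rows:
  increments:
    - [[104, -152, 0], [0, 0, 0], 0.17]
    - [[104, -152, 0], [0, 0, 0], 0.17]
    - [[104, -152, 0], [0, 0, 0], 0.17]
    - [[104, -152, 0], [0, 0, 0], 0.17]
    - [[104, -152, 0], [0, 0, 0], 0.17]
    - [[104, -152, 0], [0, 0, 0], 0.17]
    - [[104, -152, 0], [0, 0, 0], 0.17]

```text
time: 9.7
ee_pos: [0.4311, 0.0751, 0.0999]
tcp_rot: [-180.0, 0.0, 44.9]
wrist_force: [0.6, -0.2, 0.4]
opening: 0.0713
grasp_force: 0.0
```

```bash
python3 - <<'E'
from h import *
st();to(.4335,.0755,.023,45)
E
```

```text
{'time': np.float64(9.7), 'ee_pos': array([0.4311, 0.0751, 0.0999]), 'tcp_rot': array([-1.799939e+02,  3.180000e-02,  4.493900e+01]), 'wrist_force': array([ 0.6324, -0.2037,  0.4302]), 'opening': np.float64(0.0713), 'grasp_force': np.float64(0.0)}
shift [ 2.1  1.4 76.9] turn [-0.01  0.03 -0.06]
```

play_rows:
  increments:
    - [[2, 1.5, 40], [0, 0, 0], 0.17]
    - [[2, 1.5, 65], [0, 0, 0], 0.17]
    - [[2, 1.5, 74], [0, 0, 0], 0.17]
    - [[2, 1.5, 76.5], [0, 0, 0], 0.17]
    - [[2, 1.5, 76.5], [0, 0, 0], 0.17]
    - [[2, 1.5, 76.5], [0, 0, 0], 0.4]
    - [[2, 1.5, 76.5], [0, 0, 0], 0.5]
    - [[2, 1.5, 76.5], [0, 0, 0], 0.5]
    - [[2, 1.5, 76.5], [0, 0, 0], 0.5]
  grip_force: 50

```text
time: 10.6
ee_pos: [0.4347, 0.0759, 0.0257]
tcp_rot: [179.9, -0.1, 45.0]
wrist_force: [-1.0, -3.1, 6.6]
opening: 0.0534
grasp_force: 52.2
```

play_rows:
  increments:
    - [[0, 0, -10], [0, 0, 0], 0.5]
    - [[0, 0, -30], [0, 0, 0], 0.5]
    - [[0, 0, -50], [0, 0, 0], 0.5]
    - [[0, 0, -70], [0, 0, 0], 0.5]
    - [[0, 0, -77], [0, 0, 0], 0.5]
    - [[0, 0, -77], [0, 0, 0], 0.5]
    - [[0, 0, -77], [0, 0, 0], 0.5]
    - [[0, 0, -77], [0, 0, 0], 0.5]
    - [[0, 0, -77], [0, 0, 0], 0.5]
    - [[0, 0, -77], [0, 0, 0], 0.5]

```text
time: 11.6
ee_pos: [0.4333, 0.0759, 0.1002]
tcp_rot: [-180.0, 0.0, 45.0]
wrist_force: [0.4, 0.2, -5.3]
opening: 0.0531
grasp_force: 54.7
```

```bash
python3 - <<'E'
from h import *
for i in range(4): camera("top");print(telemetry.get_obs()["wrist_force"].round(2))
st()
E
```

```text
[ 0.13  0.34 -5.49]
[ 0.34  0.38 -5.78]
[ 0.41 -0.58 -5.88]
[ 0.51 -0.22 -5.62]
{'time': np.float64(11.8), 'ee_pos': array([0.4335, 0.076 , 0.1007]), 'tcp_rot': array([-1.799917e+02,  9.500000e-03,  4.496530e+01]), 'wrist_force': array([ 0.5066, -0.2154, -5.6187]), 'opening': np.float64(0.0536), 'grasp_force': np.float64(54.7457)}
```

It reads 5.6 N, which makes it the heaviest, so it goes to the drawer.

play_rows:
  increments:
    - [[0, 0, -50], [0, 0, 0], 0.5]
    - [[0, 0, -100], [0, 0, 0], 0.5]
    - [[0, 0, -160], [0, 0, 0], 0.5]
    - [[0, 0, -160], [0, 0, 0], 0.5]
    - [[0, 0, -160], [0, 0, 0], 0.5]

```text
time: 12.3
ee_pos: [0.4344, 0.0761, 0.2623]
tcp_rot: [179.9, -0.2, 45.0]
wrist_force: [-0.0, 0.2, -6.1]
opening: 0.0531
grasp_force: 56.8
```

```bash
python3 - <<'E'
from h import *
st();to(.518,-.346,.26,-2)
E
```

```text
{'time': np.float64(12.3), 'ee_pos': array([0.4344, 0.0761, 0.2623]), 'tcp_rot': array([ 1.798895e+02, -1.599000e-01,  4.496300e+01]), 'wrist_force': array([-0.034 ,  0.1505, -6.1364]), 'opening': np.float64(0.0531), 'grasp_force': np.float64(56.824)}
shift [-239.2  357.8    2.4] turn [ 4.000e-02 -2.000e-01  4.696e+01]
```

play_rows:
  increments:
    - [[-24, 36, 0], [0, 0, 5], 0.5]
    - [[-48, 72, 0], [0, 0, 10], 0.5]
    - [[-72, 108, 0], [0, 0, 15], 0.5]
    - [[-96, 143, 0], [0, 0, 20], 0.5]
    - [[-120, 179, 0], [0, 0, 24], 0.5]
    - [[-143, 215, 0], [0, 0, 29], 0.5]
    - [[-167, 250, 0], [0, 0, 33], 0.5]
    - [[-191, 286, 0], [0, 0, 38], 0.5]
    - [[-215, 322, 0], [0, 0, 43], 0.5]
    - [[-230, 345, 0], [0, 0, 46], 0.5]
    - [[-239, 358, 0], [0, 0, 47], 0.5]
    - [[-239, 358, 0], [0, 0, 47], 0.5]
    - [[-239, 358, 0], [0, 0, 47], 0.5]
    - [[-239, 358, 0], [0, 0, 47], 0.5]
    - [[-239, 358, 0], [0, 0, 47], 0.5]

```text
time: 13.8
ee_pos: [0.5174, -0.3453, 0.2606]
tcp_rot: [-180.0, 0.0, -2.0]
wrist_force: [0.1, -0.2, -4.6]
opening: 0.053
grasp_force: 56.8
```

```bash
python3 - <<'E'
from h import *
st();to(.518,-.346,.172,-2)
p,d=camera("side");a=proj("side",[[.5,-.346,.2]])[0].astype(int);print(a);cv2.imwrite("pics/s2.png",cv2.resize(p[a[1]-70:a[1]+70,a[0]-80:a[0]+80],None,fx=4,fy=4)[...,::-1])
exec(open("rim.py").read())
E
```

```text
{'time': np.float64(13.8), 'ee_pos': array([ 0.5174, -0.3453,  0.2606]), 'tcp_rot': array([-1.79985e+02,  1.40000e-02, -1.96940e+00]), 'wrist_force': array([ 0.0948, -0.1687, -4.5972]), 'opening': np.float64(0.053), 'grasp_force': np.float64(56.8478)}
shift [ 0.6  0.7 88.6] turn [-0.02  0.01  0.03]
[338 148]
rim x at -.345 0.4689703053929935 37 travel ~ 0.13842969460700644
floor z 0.14131155884064672 1338 [[ 0.477 -0.394  0.135]
 [ 0.583 -0.232  0.151]]
{'time': np.float64(13.9), 'ee_pos': array([ 0.5175, -0.3455,  0.261 ]), 'tcp_rot': array([ 1.799917e+02, -1.910000e-02, -1.980600e+00]), 'wrist_force': array([-0.0408,  0.9231, -5.6236]), 'opening': np.float64(0.053), 'grasp_force': np.float64(56.8475)}
```

View pics/s2.png

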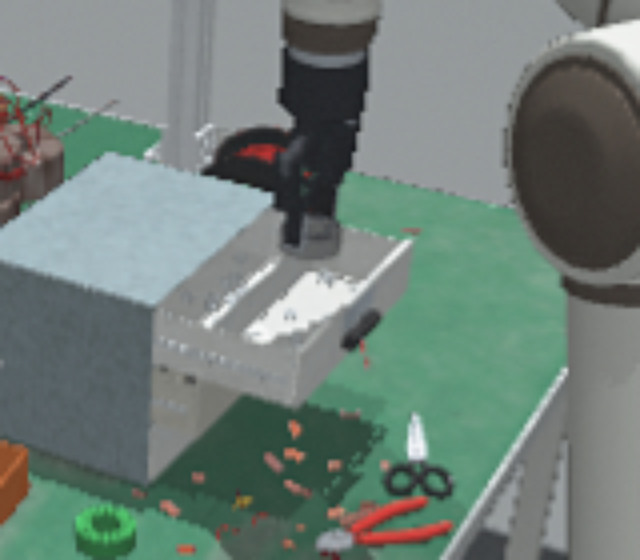

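The core hangs level over the front compartment at crop (312,240), between the front panel and the divider. I'll lower it.

play_rows:
  increments:
    - [[0.5, 0.5, 20], [0, 0, 0], 0.5]
    - [[0.5, 0.5, 40], [0, 0, 0], 0.5]
    - [[0.5, 0.5, 60], [0, 0, 0], 0.5]
    - [[0.5, 0.5, 74], [0, 0, 0], 0.5]
    - [[0.5, 0.5, 81], [0, 0, 0], 0.5]
    - [[0.5, 0.5, 85], [0, 0, 0], 0.5]
    - [[0.5, 0.5, 87], [0, 0, 0], 0.5]
    - [[0.5, 0.5, 87], [0, 0, 0], 0.5]

```text
time: 14.7
ee_pos: [0.5181, -0.3467, 0.1743]
tcp_rot: [180.0, -0.0, -2.0]
wrist_force: [0.3, 0.8, -5.1]
opening: 0.0534
grasp_force: 56.8
```

play_rows:
  increments:
    - [[0, 0, 1], [0, 0, 0], 0.5]
    - [[0, 0, 2], [0, 0, 0], 0.5]
    - [[0, 0, 2], [0, 0, 0], 0.5]

```text
time: 15.0
ee_pos: [0.518, -0.3467, 0.1719]
tcp_rot: [180.0, -0.0, -2.0]
wrist_force: [0.4, 0.6, -5.6]
opening: 0.0529
grasp_force: 56.8
```

play_rows:
  increments:
    - [[0, 0, 1], [0, 0, 0], 0.5]
    - [[0, 0, 2], [0, 0, 0], 0.5]
    - [[0, 0, 2], [0, 0, 0], 0.5]

```text
time: 15.3
ee_pos: [0.5179, -0.3467, 0.1696]
tcp_rot: [-180.0, 0.0, -2.0]
wrist_force: [0.2, -0.3, -5.0]
opening: 0.053
grasp_force: 56.8
```

play_rows:
  increments:
    - [[0, 0, 1], [0, 0, 0], 0.5]
    - [[0, 0, 1.5], [0, 0, 0], 0.5]
    - [[0, 0, 1.5], [0, 0, 0], 0.5]

```text
time: 15.6
ee_pos: [0.5179, -0.3467, 0.1681]
tcp_rot: [-180.0, 0.0, -2.0]
wrist_force: [0.0, -0.7, -4.6]
opening: 0.0528
grasp_force: 56.8
```

play_rows:
  increments:
    - [[0, 0, 1], [0, 0, 0], 0.5]
    - [[0, 0, 1.5], [0, 0, 0], 0.5]
    - [[0, 0, 1.5], [0, 0, 0], 0.5]

```text
time: 15.9
ee_pos: [0.518, -0.3467, 0.1668]
tcp_rot: [180.0, -0.0, -2.0]
wrist_force: [-0.2, -0.5, -4.6]
opening: 0.053
grasp_force: 56.9
```

```bash
python3 -c "
from h import *
st()"
```

```text
{'time': np.float64(15.9), 'ee_pos': array([ 0.518 , -0.3467,  0.1668]), 'tcp_rot': array([ 1.799946e+02, -4.100000e-03, -2.036300e+00]), 'wrist_force': array([-0.1639, -0.4676, -4.5845]), 'opening': np.float64(0.053), 'grasp_force': np.float64(56.8829)}
```

play_rows:
  increments:
    - [[0, 0, 1], [0, 0, 0], 0.5]
    - [[0, 0, 1.5], [0, 0, 0], 0.5]
    - [[0, 0, 1.5], [0, 0, 0], 0.5]

```text
time: 16.2
ee_pos: [0.5184, -0.3467, 0.1667]
tcp_rot: [180.0, -0.1, -2.0]
wrist_force: [-1.0, 2.2, 5.9]
opening: 0.053
grasp_force: 57.9
```

play_rows:
  increments:
    - [[0, 0, 0.5], [0, 0, 0], 0.5]
    - [[0, 0, 1], [0, 0, 0], 0.5]
    - [[0, 0, 1], [0, 0, 0], 0.5]

```text
time: 16.5
ee_pos: [0.5188, -0.3468, 0.1667]
tcp_rot: [179.9, -0.2, -2.0]
wrist_force: [-0.0, 3.5, 10.6]
opening: 0.0528
grasp_force: 58.4
```

Floor contact at TCP z 0.1667. I'll ease off the pressure, release and retreat.

play_rows:
  increments:
    - [[-0.5, 0, -1.5], [0, 0, 0], 0.5]
    - [[-0.5, 0, -1.5], [0, 0, 0], 0.4]
    - [[-0.5, 0, -1.5], [0, 0, 0], 0.25]
    - [[-0.5, 0, -1.5], [0, 0, 0], 0.17]
    - [[-0.5, 0, -1.5], [0, 0, 0], 0.17]
    - [[0, 0, -10], [0, 0, 0], 0.17]
    - [[0, 0, -40], [0, 0, 0], 0.17]
    - [[0, 0, -90], [0, 0, 0], 0.17]
    - [[0, 0, -90], [0, 0, 0], 0.17]
    - [[0, 0, -90], [0, 0, 0], 0.17]

```text
time: 17.5
ee_pos: [0.5185, -0.3471, 0.2562]
tcp_rot: [179.9, -0.2, -2.0]
wrist_force: [-0.4, -0.7, -0.5]
opening: 0.0713
grasp_force: 0.0
```

```bash
python3 - <<'E'
from h import *
st();to(.475,.2835,.255,0)
E
```

```text
{'time': np.float64(17.5), 'ee_pos': array([ 0.5185, -0.3471,  0.2562]), 'tcp_rot': array([ 1.798964e+02, -1.590000e-01, -2.038600e+00]), 'wrist_force': array([-0.412 , -0.6506, -0.4783]), 'opening': np.float64(0.0713), 'grasp_force': np.float64(0.0)}
shift [-6.590e+01 -6.287e+02 -1.000e-01] turn [ 0.11 -0.16 -2.04]
```

play_rows:
  increments:
    - [[-66, -629, 0], [0, 0, -2], 0.17]
    - [[-66, -629, 0], [0, 0, -2], 0.17]
    - [[-66, -629, 0], [0, 0, -2], 0.17]
    - [[-66, -629, 0], [0, 0, -2], 0.17]
    - [[-66, -629, 0], [0, 0, -2], 0.17]
    - [[-66, -629, 0], [0, 0, -2], 0.17]
    - [[-66, -629, 0], [0, 0, -2], 0.17]
    - [[-66, -629, 0], [0, 0, -2], 0.17]
    - [[-66, -629, 0], [0, 0, -2], 0.17]
    - [[-66, -629, 0], [0, 0, -2], 0.17]
    - [[-66, -629, 0], [0, 0, -2], 0.17]
    - [[-66, -629, 0], [0, 0, -2], 0.17]
    - [[-66, -629, 0], [0, 0, -2], 0.17]
    - [[-66, -629, 100], [0, 0, -2], 0.17]
    - [[-66, -629, 155], [0, 0, -2], 0.17]
    - [[-66, -629, 155], [0, 0, -2], 0.17]
    - [[-66, -629, 155], [0, 0, -2], 0.17]
    - [[-66, -629, 155], [0, 0, -2], 0.17]

```text
time: 19.3
ee_pos: [0.4895, 0.0394, 0.1574]
tcp_rot: [-178.0, 0.1, 3.6]
wrist_force: [-0.4, 0.9, -1.0]
opening: 0.0709
grasp_force: 0.0
```

```bash
python3 - <<'E'
from h import *
st();to(.4755,.2835,.0245,0)
p,d=camera("top");np.savez("top2.npz",p=p,d=d)
C=cloud("top",d)
m=(C[...,2]>.15)&(C[...,2]<.172);m[:205]=0;m[:,:355]=0;m[:,437:]=0
k,l,s,ce=cv2.connectedComponentsWithStats(m.astype(np.uint8));print(s,ce)
i=1+np.argmax(s[1:,4]);P=C[l==i];print(cv2.minEnclosingCircle(P[:,:2].astype(np.float32)),np.median(P[:,2]))
exec(open("rim.py").read())
cv2.imwrite("pics/d3.png",cv2.resize(p[190:260,340:450],None,fx=6,fy=6,interpolation=2)[...,::-1])
E
```

```text
{'time': np.float64(19.3), 'ee_pos': array([0.4895, 0.0394, 0.1574]), 'tcp_rot': array([-1.78009e+02,  1.02500e-01,  3.57780e+00]), 'wrist_force': array([-0.3896,  0.9061, -1.0332]), 'opening': np.float64(0.0709), 'grasp_force': np.float64(0.0)}
shift [   1.5 -239.7  141.3] turn [-1.99  0.16  3.58]
[[     0      0    560    420 234652]
 [   355    205      2     18     30]
 [   392    205      3      1      3]
 [   432    205      4     38     95]
 [   359    209      4      2      5]
 [   365    210     12      1     12]
 [   380    211     14      1     14]
 [   395    211      1      1      1]
 [   398    212      3      1      3]
 [   402    212      9      1      9]
 [   415    212      1      1      1]
 [   417    213     14      1     14]
 [   379    215      1      1      1]
 [   381    215      1      1      1]
 [   379    217      3      1      3]
 [   381    218     21     19    219]
 [   425    219      1      1      1]
 [   427    219      1      1      1]
 [   373    221      1      1      1]
 [   401    220      1      1      1]
 [   374    223      1      1      1]
 [
[... 1786 characters left out ...]
73.         235.5       ]
 [375.         234.        ]
 [355.         238.5       ]
 [359.         242.        ]
 [376.         242.        ]
 [393.23287671 245.02739726]
 [412.         244.        ]
 [430.5        245.        ]]
((0.5136435031890869, -0.34139490127563477), 0.030013257637619972) 0.16093377905080608
rim x at -.345 0.4691302106416734 57 travel ~ 0.13826978935832657
floor z 0.14133894870824448 2426 [[ 0.476 -0.471  0.135]
 [ 0.584 -0.243  0.152]]
{'time': np.float64(19.4), 'ee_pos': array([0.4889, 0.0396, 0.1567]), 'tcp_rot': array([-178.0042,    0.2262,    3.6064]), 'wrist_force': array([-0.5997, -0.4154, -0.3349]), 'opening': np.float64(0.071), 'grasp_force': np.float64(0.0)}
```

View pics/d3.png

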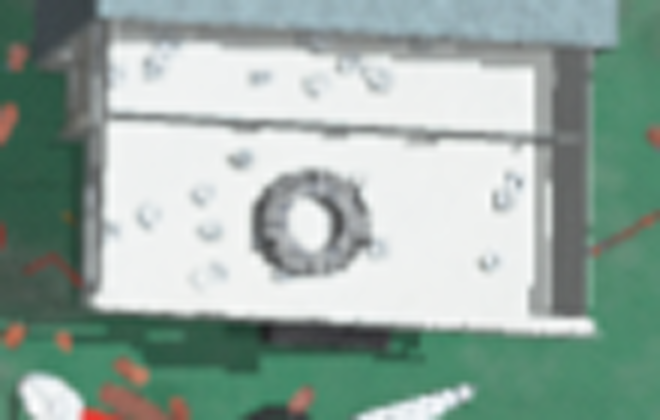

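The drawer core lies flat at crop (312,222) and the drawer is fully out. The long move was slower than expected, so I'll continue to the third core.

play_rows:
  increments:
    - [[2, -240, 20], [-2, 0, 3.6], 0.17]
    - [[2, -240, 50], [-2, 0, 3.6], 0.17]
    - [[2, -240, 50], [-2, 0, 3.6], 0.17]
    - [[2, -240, 50], [-2, 0, 3.6], 0.17]
    - [[2, -240, 50], [-2, 0, 3.6], 0.17]
    - [[2, -240, 50], [-2, 0, 3.6], 0.17]
    - [[2, -240, 50], [-2, 0, 3.6], 0.17]
    - [[2, -240, 50], [-2, 0, 3.6], 0.17]
    - [[2, -240, 50], [-2, 0, 3.6], 0.17]

```text
time: 20.3
ee_pos: [0.4921, 0.0436, 0.1229]
tcp_rot: [-177.9, 0.2, 4.0]
wrist_force: [0.3, 0.6, -1.1]
opening: 0.0706
grasp_force: 0.0
```

```bash
cat > ring.py <<'E'
from h import *
def ring(n,p,g,z,w=14):
    # grey (dark vs. surroundings) ring outline -> ellipse centre
    u,v=proj(n,[[*g,z]])[0].round().astype(int)
    s=6;a=cv2.resize(p[v-w:v+w+1,u-w:u+w+1],None,fx=s,fy=s,interpolation=cv2.INTER_CUBIC)
    hsv=cv2.cvtColor(a,cv2.COLOR_RGB2HSV);m=((hsv[...,1]<60)&(hsv[...,2]<(185 if z>.1 else 256))).astype(np.uint8)
    m=cv2.morphologyEx(m,cv2.MORPH_CLOSE,np.ones((9,9)));m=cv2.morphologyEx(m,cv2.MORPH_OPEN,np.ones((13,13)))
    c=max(cv2.findContours(m,0,1)[0],key=cv2.contourArea);e=cv2.fitEllipse(cv2.convexHull(c))
    q=(np.array(e[0])+.5)/s-.5+[u-w,v-w];return plane(n,[q],z)[0].round(4),np.round(np.array(e[1])/s,1)
E
python3 - <<'E'
from ring import *
st()
p0=np.load("top0.npz")["p"];p2=np.load("top2.npz")["p"]
for g in((.475,.282),(.433,.0755),(.465,-.106)): print(ring("top",p0,g,.015))
print(ring("top",p2,(.465,-.106),.015),ring("top",p2,(.514,-.342),.156,13))
to(.4755,.2835,.0245,0)
E
```

```text
{'time': np.float64(20.3), 'ee_pos': array([0.4921, 0.0436, 0.1229]), 'tcp_rot': array([-177.8832,    0.1897,    3.9818]), 'wrist_force': array([ 0.2777,  0.6332, -1.0948]), 'opening': np.float64(0.0706), 'grasp_force': np.float64(0.0)}
(array([0.4879, 0.2722, 0.015 ]), array([19.5, 28.5]))
(array([0.4237, 0.0959, 0.015 ]), array([29.2, 30.3]))
(array([ 0.4626, -0.0917,  0.015 ]), array([29.4, 37.5]))
(array([ 0.4604, -0.0971,  0.015 ]), array([28.9, 37.4])) (array([ 0.515 , -0.3422,  0.156 ]), array([18.3, 21. ]))
shift [   0.5 -236.7  107.2] turn [-2.11  0.26  3.98]
```

```bash
python3 - <<'E'
from h import *
o=telemetry.get_obs();print(o["q"].round(1),o["qd"].round(1),o["joint_efforts"].round(1),o["wrist_force"],o["torque"].round(2))
E
```

```text
[  3.9  -3.1 -12.2  81.1   2.1 179.9] [ 0.1  0.3 -1.2 -1.7  0.1 -0. ] [  0.  -43.4  46.9   0.1   0.1  -0. ] [ 0.27768878  0.63321413 -1.09476466] [-0.04 -0.01 -0.01]
```

Joint 6 is at its 180° limit (yaw must be at least q1). I'll use yaw 45° at this core.

```bash
python3 - <<'E'
from h import *
to(.4755,.2835,.12,45)
E
```

```text
shift [ 1.000e-01 -2.402e+02  1.180e+01] turn [ -2.09  -0.58 -41.02]
```

play_rows:
  increments:
    - [[0, -10, -5], [-2, -0.6, -10], 0.17]
    - [[0, -40, 0], [-2, -0.6, -20], 0.17]
    - [[0, -90, 0], [-2, -0.6, -30], 0.17]
    - [[0, -140, 5], [-2, -0.6, -41], 0.17]
    - [[0, -190, 5], [-2, -0.6, -41], 0.17]
    - [[0, -240, 5], [-2, -0.6, -41], 0.17]
    - [[0, -240, 5], [-2, -0.6, -41], 0.17]
    - [[0, -240, 5], [-2, -0.6, -41], 0.17]
    - [[0, -240, 5], [-2, -0.6, -41], 0.17]
    - [[0, -240, 5], [-2, -0.6, -41], 0.17]

```text
time: 21.3
ee_pos: [0.4756, 0.2819, 0.1269]
tcp_rot: [-179.9, -0.0, 44.9]
wrist_force: [-0.1, -0.8, -0.7]
opening: 0.0705
grasp_force: 0.0
```

```bash
python3 - <<'E'
from h import *
st();to(.4755,.2830,.0245,45)
E
```

```text
{'time': np.float64(21.3), 'ee_pos': array([0.4756, 0.2819, 0.1269]), 'tcp_rot': array([-1.799062e+02, -2.500000e-03,  4.488620e+01]), 'wrist_force': array([-0.1328, -0.7929, -0.6972]), 'opening': np.float64(0.0705), 'grasp_force': np.float64(0.0)}
shift [  0.7  -0.7 102.4] turn [-0.09 -0.   -0.11]
```

play_rows:
  increments:
    - [[0.5, -0.5, 45], [0, 0, 0], 0.17]
    - [[0.5, -0.5, 80], [0, 0, 0], 0.17]
    - [[0.5, -0.5, 97], [0, 0, 0], 0.17]
    - [[0.5, -0.5, 101.5], [0, 0, 0], 0.17]
    - [[0.5, -0.5, 101.5], [0, 0, 0], 0.17]
    - [[0.5, -0.5, 101.5], [0, 0, 0], 0.4]
    - [[0.5, -0.5, 101.5], [0, 0, 0], 0.5]
    - [[0.5, -0.5, 101.5], [0, 0, 0], 0.5]
    - [[0.5, -0.5, 101.5], [0, 0, 0], 0.5]

```text
time: 22.2
ee_pos: [0.4764, 0.284, 0.0276]
tcp_rot: [-180.0, -0.2, 45.0]
wrist_force: [-1.2, -2.2, 4.1]
opening: 0.053
grasp_force: 52.4
```

play_rows:
  increments:
    - [[0, 0, -10], [0, 0, 0], 0.5]
    - [[0, 0, -40], [0, 0, 0], 0.5]
    - [[0, 0, -90], [0, 0, 0], 0.5]
    - [[0, 0, -140], [0, 0, 0], 0.5]
    - [[0, 0, -190], [0, 0, 0], 0.5]
    - [[0, 0, -240], [0, 0, 0], 0.5]
    - [[0, 0, -245], [0, 0, 0], 0.5]
    - [[0, 0, -245], [0, 0, 0], 0.5]
    - [[0, 0, -245], [0, 0, 0], 0.5]

```text
time: 23.1
ee_pos: [0.4753, 0.2834, 0.2691]
tcp_rot: [-179.9, 0.1, 45.0]
wrist_force: [-0.3, 0.3, -3.0]
opening: 0.0532
grasp_force: 53.7
```

```bash
python3 - <<'E'
from h import *
for i in range(3): camera("top");print(telemetry.get_obs()["wrist_force"].round(2))
st();to(.5185,-.3468,.265,-2)
E
```

```text
[-0.84 -0.27 -3.59]
[-0.46  0.66 -3.12]
[ 0.32 -0.64 -3.17]
{'time': np.float64(23.25), 'ee_pos': array([0.475 , 0.2833, 0.2685]), 'tcp_rot': array([-1.79852e+02,  1.63300e-01,  4.49855e+01]), 'wrist_force': array([ 0.3187, -0.6408, -3.1724]), 'opening': np.float64(0.0527), 'grasp_force': np.float64(53.6854)}
shift [-414.7  476.4    3.4] turn [-0.07  0.21 46.99]
```

It reads 3.2 N, so this is the middle weight. I'll carry it to the drawer.

play_rows:
  increments:
    - [[-28, 32, 0], [0, 0, 3.1], 0.5]
    - [[-55, 64, 0], [0, 0, 6.3], 0.5]
    - [[-83, 95, 0], [0, 0, 9.4], 0.5]
    - [[-111, 127, 0], [0, 0, 12.5], 0.5]
    - [[-138, 159, 0], [0, 0, 15.7], 0.5]
    - [[-166, 191, 0], [0, 0, 18.8], 0.5]
    - [[-194, 222, 0], [0, 0, 22], 0.5]
    - [[-221, 254, 0], [0, 0, 25], 0.5]
    - [[-249, 286, 0], [0, 0, 28], 0.5]
    - [[-276, 318, 0], [0, 0, 31], 0.5]
    - [[-304, 349, 0], [0, 0, 34.5], 0.5]
    - [[-332, 381, 0], [0, 0, 37.6], 0.5]
    - [[-360, 413, 0], [0, 0, 41], 0.5]
    - [[-387, 445, 0], [0, 0, 44], 0.5]
    - [[-405, 465, 2], [0, 0, 46], 0.5]
    - [[-414.5, 476.5, 3], [0, 0, 47], 0.5]
    - [[-414.5, 476.5, 3], [0, 0, 47], 0.5]
    - [[-414.5, 476.5, 3], [0, 0, 47], 0.5]
    - [[-414.5, 476.5, 3], [0, 0, 47], 0.5]
    - [[-414.5, 476.5, 3], [0, 0, 47], 0.5]

```text
time: 25.25
ee_pos: [0.5194, -0.3454, 0.2669]
tcp_rot: [-179.9, 0.0, -1.9]
wrist_force: [-0.0, 0.4, -3.3]
opening: 0.053
grasp_force: 53.8
```

```bash
python3 - <<'E'
from h import *
st();to(.5185,-.3468,.192,-2)
E
```

```text
{'time': np.float64(25.25), 'ee_pos': array([ 0.5194, -0.3454,  0.2669]), 'tcp_rot': array([-1.799333e+02,  3.920000e-02, -1.925000e+00]), 'wrist_force': array([-0.0324,  0.4307, -3.2789]), 'opening': np.float64(0.053), 'grasp_force': np.float64(53.7779)}
shift [-0.8  1.6 74.9] turn [-0.07  0.04  0.08]
```

play_rows:
  increments:
    - [[-0.5, 1, 25], [0, 0, 0], 0.5]
    - [[-0.5, 1, 45], [0, 0, 0], 0.5]
    - [[-0.5, 1, 60], [0, 0, 0], 0.5]
    - [[-0.5, 1, 68], [0, 0, 0], 0.5]
    - [[-0.5, 1, 73], [0, 0, 0], 0.5]
    - [[-0.5, 1, 75], [0, 0, 0], 0.5]
    - [[-0.5, 1, 75], [0, 0, 0], 0.5]
    - [[-0.5, 1, 75], [0, 0, 0], 0.5]

```text
time: 26.05
ee_pos: [0.5188, -0.3474, 0.1923]
tcp_rot: [-180.0, 0.0, -2.0]
wrist_force: [-0.7, -0.4, -2.9]
opening: 0.0531
grasp_force: 53.8
```

```bash
python3 - <<'E'
from h import *
st();to(.5185,-.3468,.189,-2)
p,d=camera("side");a=proj("side",[[.5185,-.346,.17]])[0].astype(int);print(a);cv2.imwrite("pics/s4.png",cv2.resize(p[a[1]-35:a[1]+35,a[0]-40:a[0]+40],None,fx=8,fy=8,interpolation=2)[...,::-1])
E
```

```text
{'time': np.float64(26.05), 'ee_pos': array([ 0.5188, -0.3474,  0.1923]), 'tcp_rot': array([-1.799579e+02,  1.430000e-02, -2.013600e+00]), 'wrist_force': array([-0.7475, -0.3771, -2.8929]), 'opening': np.float64(0.0531), 'grasp_force': np.float64(53.7628)}
shift [-0.3 -0.6  3.3] turn [-0.04  0.01 -0.01]
[333 154]
```

View pics/s4.png

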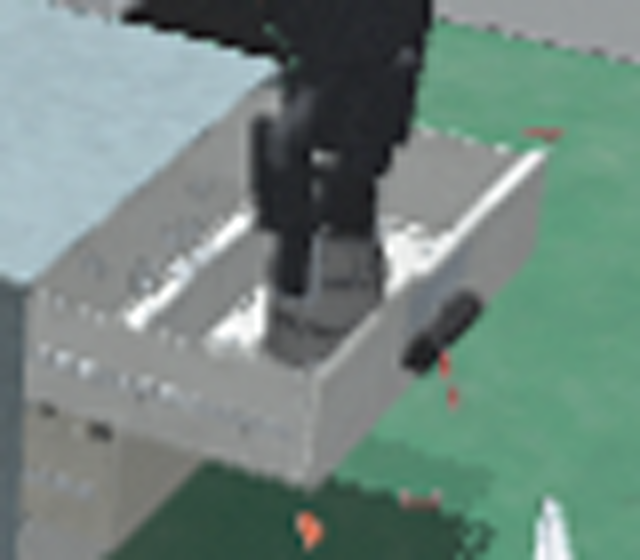

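The two cores line up, with left edges at crop column ~270 and right edges at ~385. I'll lower to contact.

play_rows:
  increments:
    - [[-0.3, -0.5, 1], [0, 0, 0], 0.5]
    - [[-0.3, -0.5, 2], [0, 0, 0], 0.5]
    - [[-0.3, -0.5, 3], [0, 0, 0], 0.5]
    - [[-0.3, -0.5, 3], [0, 0, 0], 0.5]

```text
time: 26.5
ee_pos: [0.5183, -0.3469, 0.1887]
tcp_rot: [-179.9, 0.0, -2.0]
wrist_force: [-0.5, 0.5, -1.3]
opening: 0.0528
grasp_force: 54.0
```

play_rows:
  increments:
    - [[0, 0, 1], [0, 0, 0], 0.5]
    - [[0, 0, 1.5], [0, 0, 0], 0.5]
    - [[0, 0, 1.5], [0, 0, 0], 0.5]

```text
time: 26.8
ee_pos: [0.5187, -0.3469, 0.1886]
tcp_rot: [-180.0, -0.1, -2.0]
wrist_force: [-0.5, 2.0, 6.0]
opening: 0.0527
grasp_force: 54.7
```

play_rows:
  increments:
    - [[0, 0, 0.3], [0, 0, 0], 0.5]
    - [[0, 0, 0.3], [0, 0, 0], 0.43]
    - [[0, 0, 0.3], [0, 0, 0], 0.36]
    - [[0, 0, 0.3], [0, 0, 0], 0.25]
    - [[0, 0, 0.3], [0, 0, 0], 0.17]
    - [[0, 0, 0.3], [0, 0, 0], 0.17]
    - [[0, 0, -10], [0, 0, 0], 0.17]
    - [[0, 0, -40], [0, 0, 0], 0.17]
    - [[0, 0, -90], [0, 0, 0], 0.17]
    - [[0, 0, -90], [0, 0, 0], 0.17]
    - [[-60, -200, -90], [0, 0, 0], 0.17]
    - [[-60, -200, -90], [0, 0, 0], 0.17]
    - [[-60, -200, -90], [0, 0, 0], 0.17]
    - [[-60, -200, -90], [0, 0, 0], 0.17]
    - [[-60, -200, -90], [0, 0, 0], 0.17]
    - [[-60, -200, -90], [0, 0, 0], 0.17]

```text
time: 28.4
ee_pos: [0.4654, -0.1438, 0.2786]
tcp_rot: [-180.0, -0.0, -1.9]
wrist_force: [1.0, -0.1, -0.4]
opening: 0.0709
grasp_force: 0.0
```

```bash
python3 - <<'E'
exec(open("rim.py").read())
m=(Z>.172)&(Z<.19);m[:216]=0;m[:,:375]=0;m[:,410:]=0;m[240:]=0
q=C[m];print(len(q),np.median(q,axis=0),cv2.minEnclosingCircle(q[:,:2].astype(np.float32)))
s,_=camera("side");a=proj("side",[[.5185,-.346,.17]])[0].astype(int)
A=cv2.resize(p[200:255,350:440],(780,300)[:1]+(290,),interpolation=2) if 0 else cv2.resize(p[205:250,355:435],None,fx=5,fy=5,interpolation=2)
B=cv2.resize(s[a[1]-23:a[1]+22,a[0]-37:a[0]+38],None,fx=5,fy=5,interpolation=2)
cv2.imwrite("pics/e5.png",np.hstack([A,B])[...,::-1])
E
```

```text
rim x at -.345 0.4703314985065726 26 travel ~ 0.13706850149342736
floor z 0.14139000802608237 1399 [[ 0.475 -0.472  0.135]
 [ 0.585 -0.28   0.152]]
{'time': np.float64(28.45), 'ee_pos': array([ 0.4657, -0.1448,  0.2781]), 'tcp_rot': array([-1.799674e+02, -2.070000e-02, -1.938800e+00]), 'wrist_force': array([0.3371, 0.3655, 0.1073]), 'opening': np.float64(0.071), 'grasp_force': np.float64(0.0)}
79 [ 0.51653103 -0.35874224  0.18230412] ((0.5163646936416626, -0.3524888753890991), 0.02430865913629532)
```

View pics/e5.png

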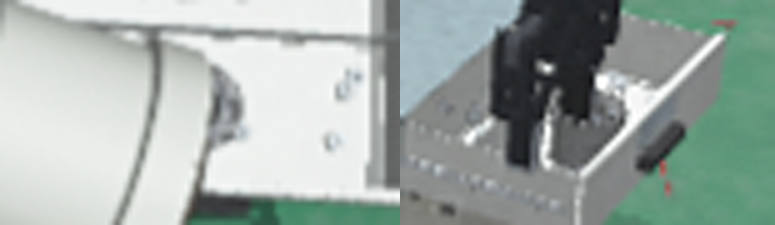

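The arm hides the stack in both views, so I'll move clear and look again.

play_rows:
  increments:
    - [[-60, -50, 0], [0, 0, -8], 0.17]
    - [[-90, -100, 0], [0, 0, -16], 0.17]
    - [[-100, -150, 0], [0, 0, -24], 0.17]
    - [[-100, -200, 0], [0, 0, -32], 0.17]
    - [[-100, -250, 0], [0, 0, -40], 0.17]
    - [[-100, -300, 0], [0, 0, -45], 0.17]
    - [[-100, -300, 0], [0, 0, -45], 0.17]
    - [[-100, -300, 0], [0, 0, -45], 0.17]
    - [[-100, -300, 0], [0, 0, -45], 0.17]

```text
time: 29.4
ee_pos: [0.3768, 0.1582, 0.2775]
tcp_rot: [-179.9, 0.1, 43.0]
wrist_force: [-0.6, 0.1, 0.6]
opening: 0.0709
grasp_force: 0.0
```

```bash
python3 - <<'E'
exec(open("rim.py").read())
m=(Z>.172)&(Z<.19);m[:216]=0;m[:,:375]=0;m[:,410:]=0;m[240:]=0
q=C[m];print(len(q),np.median(q,axis=0),cv2.minEnclosingCircle(q[:,:2].astype(np.float32)))
s,d=camera("side");a=proj("side",[[.5185,-.346,.17]])[0].astype(int)
Cs=cloud("side",d)
for lo,hi in((.145,.157),(.165,.177)):
    m=(np.hypot(Cs[...,0]-.518,Cs[...,1]+.346)<.036)&(Cs[...,2]>lo)&(Cs[...,2]<hi);w=Cs[m];print(lo,len(w),cv2.minEnclosingCircle(w[:,:2].astype(np.float32)) if len(w) else 0, w.mean(0))
A=cv2.resize(p[205:250,355:435],None,fx=5,fy=5,interpolation=2)
B=cv2.resize(s[a[1]-23:a[1]+22,a[0]-37:a[0]+38],None,fx=5,fy=5,interpolation=2)
T=cv2.resize(p[210:290,130:425],(775,210),interpolation=2)
cv2.imwrite("pics/e6.png",np.vstack([np.hstack([A,B])[:, :775],T])[...,::-1])
E
```

```text
rim x at -.345 0.47008576392542234 46 travel ~ 0.1373142360745776
floor z 0.14132089609302578 2356 [[ 0.477 -0.471  0.135]
 [ 0.584 -0.243  0.152]]
{'time': np.float64(29.45), 'ee_pos': array([0.3768, 0.1577, 0.2776]), 'tcp_rot': array([-1.799002e+02,  5.280000e-02,  4.293170e+01]), 'wrist_force': array([ 0.3433, -0.0035,  0.2887]), 'opening': np.float64(0.071), 'grasp_force': np.float64(0.0)}
214 [ 0.51656512 -0.34185691  0.18125644] ((0.5145702958106995, -0.343462198972702), 0.02960176393389702)
0.145 18 ((0.5141606330871582, -0.3225696086883545), 0.012728902511298656) [ 0.51489514 -0.32053893  0.15076063]
0.165 49 ((0.5173192620277405, -0.3393782377243042), 0.027128346264362335) [ 0.51101573 -0.33787767  0.17188031]
```

View pics/e6.png

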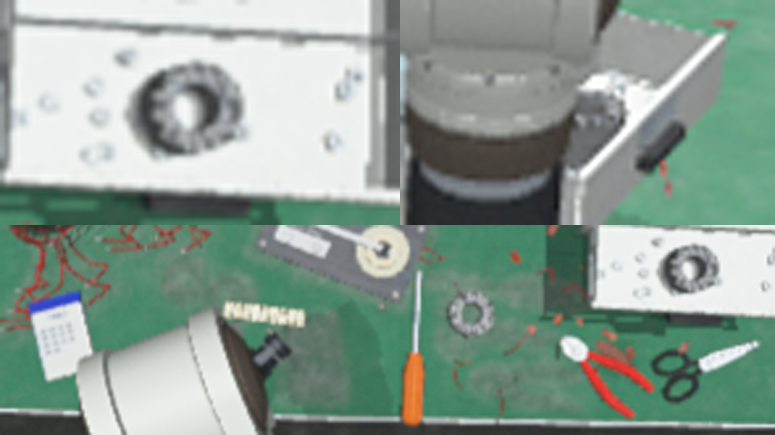

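The stack is flat, with its top at z 0.181 and about 2 mm of offset between the cores. The lightest core lies flat on the bench at lower crop (470,312), and the bystanders haven't moved. I'll check quickly whether the drawer crept in after the first placement.

```bash
python3 - <<'E'
from h import *
p2=np.load("top2.npz")["p"];p3,_=camera("top")
f=lambda p,c:np.float32(p[236:256,c:c+20].mean(2))
for c in(360,410): print(cv2.phaseCorrelate(f(p2,c),f(p3,c),cv2.createHanningWindow((20,20),cv2.CV_32F)))
ref=lambda p:np.float32(p[130:190,370:430].mean(2));print(cv2.phaseCorrelate(ref(p2),ref(p3)))
E
```

```text
((-0.3718130484094644, 0.06807041541458858), 0.9442111086845398)
((-2.151237984145544, 1.5616805150203703), 0.11243245840072631)
((0.022825726664983392, 0.02890827792219497), 0.9703399786684248)
```

```bash
python3 -c "
from h import *
print(workorder.job_done())"
```

```text
the job is handed in; nothing more can be done
None
```

The job is handed in: the top drawer is out at its stop, the heaviest core (about 5.6 N) lies flat in the front compartment, and the middle one (about 3.2 N) sits flat on it about 2 mm off centre. The lightest (about 1.5 N) is flat on the bench, and the tools and other items look undisturbed; it took about 30 of the 72 s.

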